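Find the free flap of the sample drop box and push it open

ROBOT

A 7-joint arm with a two-finger parallel gripper is mounted at the origin on a cart in front of the work surface, level with it; the furniture and walls round the work are solid. World frame = base frame: x ahead of the robot, y to its left, z up, the work surface at z = 0. Lengths are in m, angles in rad, forces in N, time in s.
With the tool pointing down it reaches from about 0.425 to 0.95 m from the base axis. Payload 4.7 kg.
Tool frame: the origin (TCP) lies on the centre line of the jaws, within the pads' length; the fingertips stand 11 mm ahead of it and the grasp point (between the pads) lies 8 mm behind it; z points along the fingers, y is the line along which they close (so a half turn about z gives the same grasp; the last joint's range is limited). The gripper opens to 85 mm and grips with 20 to 120 N. Pads are 22 mm wide; open, the fingers measure 114 mm over their backs; the gripper's body (76 mm by 85 mm) begins 54 mm behind the grasp point. The pads swing forward as they close: fully open they stand 13 mm farther back than shut.
Start: joints at [1.129, 0.469, -0.049, 1.532, 0.024, 1.141, -0.082], TCP at [0.271, -0.618, 0.242] pointing down, gripper open.
Joint ranges: [-2.59, 2.59], [-0.33, 1.99], [-1.39, 1.29], [0.1, 2.45], [-1.04, 4.18], [0.21, 1.99], [-2.66, 2.66]. Speed limits (rad/s): [2.57, 2.57, 3.14, 3.14, 3.14, 3.14, 3.14].

INTERFACE

Orientations are given as a rotation vector (axis times angle).
In Python, from workcell import env gives the robot as it stands.
- The arm moves only by the tool arm_command, never from a script. Its arguments are lists of equal length, an entry for each row: "dp": the shift along the tool's x, y, z as a fraction of full scale, a list of three; "roll": the turn about the tool's z as a fraction of full scale; "claw": the opening, from -1 (shut) to 1 (fully open). In form: {"dp": [[tx, ty, tz], ...], "roll": [roll, ...], "claw": [claw, ...]}. A call has exactly 10 rows; each row is the pose to reach, as a shift and turn from the pose commanded when the call began, along the tool's axes at that moment, turning the shorter way round; what a row does not reach only later rows make up. Full scale, the value 1, is 0.25 m for a shift and pi rad for a turn. A row lasts 1/12 s, in which the tool goes at most 41.7 mm and 7.16 degrees, less where a joint would pass 70% of its speed; a pose out of reach is approached as far as the arm can. A call with a number of a shift or a turn outside -1 to 1 is refused whole. A call with a gripper value outside its range is refused whole. The fingers move at their own pace and stop on an object; "grip_force" is the grip in N (left out, the last holds). Time passes only in rows, so rows that repeat a pose let the fingers close, or fill a call up. It gives the time, the measured TCP pose, the force, the opening and the grip force at its end, in the units of the state.
- env.get_state(): the state, without advancing time (a new reading comes with each control period).
- env.read_camera(name): name is "side" or "top"; returns the picture (400x640x3 uint8, red, green, blue); there is no depth.
- env.camera_info(name): a dict with "mtx" (3x3 intrinsics, pixels), "R" (3x3) and "t" (3): a world point X has camera coordinates R X + t. Camera axes: x right, y down, z forward; pixel columns grow to the right and rows downward; lengths in m; the calibration is good to about 2 mm. A picture is of the moment at which its call begins. camera_info takes no time and is no camera call.
- env.job_done(): hands the job in; it is judged then, once.
Trained networks look in the newest picture that a camera, given by its name, has taken for a name from the list of things; names that differ only in an ending like _2 or _b are one class to them, and where a whole thing is asked for, a point or a joint stands for the part that bears it (a point fixed in the world has none). Each returns a list of dicts, best first, with "confidence" (0 to 1); they miss things now and then, are a little off and sometimes report something else, mostly with a low value. They report only what shows in the picture. A call takes as long as a camera call.
- env.outline_of(camera, target): "mask" (400x640 bool, what is visible of it) and "bbox" ([left, top, right, bottom] in pixels, round what is visible of it).
- env.pinpoint(camera, target): "centre" ([column, row] in pixels: a listed point, or the origin of a listed thing).
The state is a dict: "clock": time; "joints": joint angles; "joint_velocities": joint speeds; "joint_efforts": joint torques, N m; "tool_pos": TCP position; "eef_rot": TCP orientation; "force": force on the tool from outside, world axes, zero at the start; "moment": the same for the moment, N m; "width": finger opening in m; "gripper_force": force on a finger pad.
Only numpy, scipy, OpenCV 4.12 (cv2) and the standard library are available. Lean on these libraries where they do the work, as an engineer would, in place of code of your own. Each camera call takes 0.05 s, during which the arm holds its last target. There are 200 camera calls.

TASK

Three of the four compartments of the white sample drop box are full and block their blue flaps from below. With the fingertips, press the flaps on their black dots, without forcing them, until you find the one that rocks, push that flap right down until it stands fully open, and leave it so. Grasp nothing, and leave the conical flask behind the box and the vial beside it where they stand.

Things in the scene. Friction and masses are not known exactly. Their poses are not given: they have to be found in the camera images.
- drop_box: White box fixed to the bench, 158 (x) x 134 (y) x 85 mm high. Origin: centre of its underside; x points from its front (two card holders) to its back, y left, z up. Four openings, 70 (x) x 58 mm (y), centred at x +-38, y +-32 mm, flaps flush with the top. Blocks stand right below three flaps, which ones is not visible from outside; under the fourth is only a pad 71 mm below the top.
- flap1_dot (a point): Centre of the black 16 mm dot on top of the near left blue flap (seen from the box's front), 85 mm above the bench when shut: the place to press. The flap is 66 mm long (box's x), 54 wide, 4 thick. Its level axle, along the box's y, lies 34 mm from the dot towards the box's back, its front edge 14 mm from the dot the other way.
- flap1 (a joint): Tilt of the near left flap, rad: 0 shut, positive = dot end down in the box, stop at 1.0 (fully open). A stiff axle holds it where left. Free, it moves at about 3 N on the dot (fingertip 8 mm down: over 0.15); blocked, it stops within 2 mm (below 0.06). A closed gripper pressed straight down over the dot to 36 mm below the box's top opens it to 0.85 or more.
- flap2_dot (a point): Centre of the black 16 mm dot on top of the near right blue flap (seen from the box's front), 85 mm above the bench when shut: the place to press. The flap is 66 mm long (box's x), 54 wide, 4 thick. Its level axle, along the box's y, lies 34 mm from the dot towards the box's back, its front edge 14 mm from the dot the other way.
- flap2 (a joint): Tilt of the near right flap, rad: 0 shut, positive = dot end down in the box, stop at 1.0 (fully open). A stiff axle holds it where left. Free, it moves at about 3 N on the dot (fingertip 8 mm down: over 0.15); blocked, it stops within 2 mm (below 0.06). A closed gripper pressed straight down over the dot to 36 mm below the box's top opens it to 0.85 or more.
- flap3_dot (a point): Centre of the black 16 mm dot on top of the far left blue flap (seen from the box's front), 85 mm above the bench when shut: the place to press. The flap is 66 mm long (box's x), 54 wide, 4 thick. Its level axle, along the box's y, lies 34 mm from the dot towards the box's back, its front edge 14 mm from the dot the other way.
- flap3 (a joint): Tilt of the far left flap, rad: 0 shut, positive = dot end down in the box, stop at 1.0 (fully open). A stiff axle holds it where left. Free, it moves at about 3 N on the dot (fingertip 8 mm down: over 0.15); blocked, it stops within 2 mm (below 0.06). A closed gripper pressed straight down over the dot to 36 mm below the box's top opens it to 0.85 or more.
- flap4_dot (a point): Centre of the black 16 mm dot on top of the far right blue flap (seen from the box's front), 85 mm above the bench when shut: the place to press. The flap is 66 mm long (box's x), 54 wide, 4 thick. Its level axle, along the box's y, lies 34 mm from the dot towards the box's back, its front edge 14 mm from the dot the other way.
- flap4 (a joint): Tilt of the far right flap, rad: 0 shut, positive = dot end down in the box, stop at 1.0 (fully open). A stiff axle holds it where left. Free, it moves at about 3 N on the dot (fingertip 8 mm down: over 0.15); blocked, it stops within 2 mm (below 0.06). A closed gripper pressed straight down over the dot to 36 mm below the box's top opens it to 0.85 or more.
- conical_flask: Bystander: empty glass conical flask, 64 mm wide, 112 mm high, behind the box. Origin: centre of its underside, z up.
- vial: Bystander: small glass vial with a black cap, 21 mm wide, 51 mm high, left of the box. Origin: centre of its underside, z up.

How it is judged:
By the outcome, as a careful person would: the job done as asked, in the order asked, and still so for the second after the job is handed in, with the robot touching nothing.
It also fails if it takes over 48 s, if anything falls off the work surface, if the arm or the gripper's body presses on something with over 40 N, if the wrist force passes 120 N, or if a joint passes its speed limit or range.

## Working session

There is one attempt and no reset: what is moved stays moved. The work goes in short steps, Python scripts to look and compute and a tool call to move; the robot and the scene stay as the last step left them, time stands still between calls to the robot, and variables do not carry over. Pictures are saved under pics/ and viewed, at most 10 in all, crops included, and the job is handed in when it is done.

Besides the shell and the picture viewer there is one more tool, called after "Call:" in YAML: its name, and indented under it one key for each argument. arm_command: Moves the arm, as the interface text tells. Shift numbers are shares of 0.25 m and turn numbers shares of pi rad, none past 1 either way. Its arguments: {"type":"object","properties":{"dp":{"type":"array"},"roll":{"type":"array"},"claw":{"type":"array"},"grip_force":{"type":"number"}},"required":["dp","roll","claw"]}

```bash
mkdir -p pics; cat > h.py <<'E'
from workcell import env
import numpy as np, cv2
from scipy.spatial.transform import Rotation as Ro
def ray(cam,px,z):
    i=env.camera_info(cam);R=np.array(i["R"]);t=np.array(i["t"])
    d=R.T@np.linalg.inv(i["mtx"])@[px[0],px[1],1];c=-R.T@t
    return c+d*(z-c[2])/d[2]
def snap(cam,name):
    im=env.read_camera(cam);cv2.imwrite(f"pics/{name}.png",im[:,:,::-1]);return im
E
python3 - <<'E'
from h import *
for c in("top","side"):
    snap(c,c+"0")
    for n,z in[("flap1_dot",.085),("flap2_dot",.085),("flap3_dot",.085),("flap4_dot",.085),("drop_box",0),("conical_flask",0),("vial",0)]:
        for r in env.pinpoint(c,n)[:4]: print(c,n,np.round(r["centre"]),round(r["confidence"],2),ray(c,r["centre"],z).round(4))
s=env.get_state();print(s["clock"],s["tool_pos"],s["eef_rot"],s["force"],Ro.from_rotvec(s["eef_rot"]).as_matrix().round(3))
E
```

```text
top flap1_dot [334. 261.] 0.7 [ 0.4578 -0.3519  0.085 ]
top flap1_dot [351. 236.] 0.7 [ 0.5033 -0.3821  0.085 ]
top flap2_dot [367. 272.] 0.7 [ 0.4391 -0.4103  0.085 ]
top flap3_dot [346. 219.] 0.73 [ 0.5323 -0.3735  0.085 ]
top flap4_dot [382. 234.] 0.9 [ 0.5065 -0.4387  0.085 ]
top drop_box [353. 236.] 0.77 [ 0.5045 -0.3942  0.    ]
top conical_flask [343. 140.] 0.62 [ 0.6984 -0.3734  0.    ]
top conical_flask [383. 232.] 0.15 [ 0.5123 -0.452   0.    ]
top vial [252. 280.] 0.5 [ 0.4184 -0.1953  0.    ]
side flap1_dot [388. 183.] 0.74 [ 0.4598 -0.3481  0.085 ]
side flap2_dot [399. 163.] 0.85 [ 0.4371 -0.4225  0.085 ]
side flap3_dot [355. 170.] 0.87 [ 0.5278 -0.3847  0.085 ]
side flap4_dot [368. 158.] 0.88 [ 0.5057 -0.4331  0.085 ]
side drop_box [368. 196.] 0.62 [ 0.4998 -0.4096  0.    ]
side vial [408. 271.] 0.5 [ 0.4113 -0.1981  0.    ]
0.8 [ 0.27082307 -0.61829792  0.24236307] [3.07484135e+00 6.43761476e-01 8.95264702e-05] [0.5099744  0.51709154 1.01546106] [[ 0.916  0.401  0.   ]
 [ 0.401 -0.916 -0.   ]
 [ 0.     0.    -1.   ]]
```

View pics/top0.png

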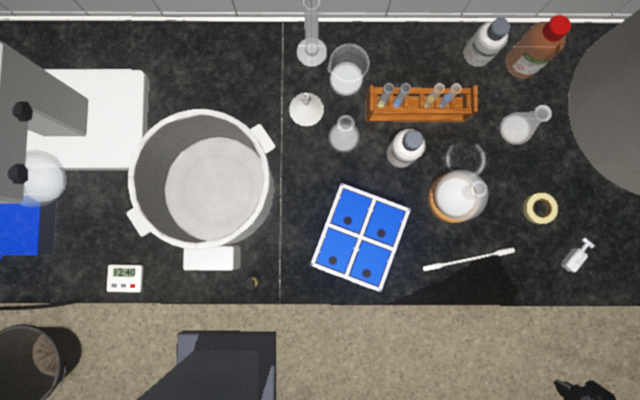

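View pics/side0.png

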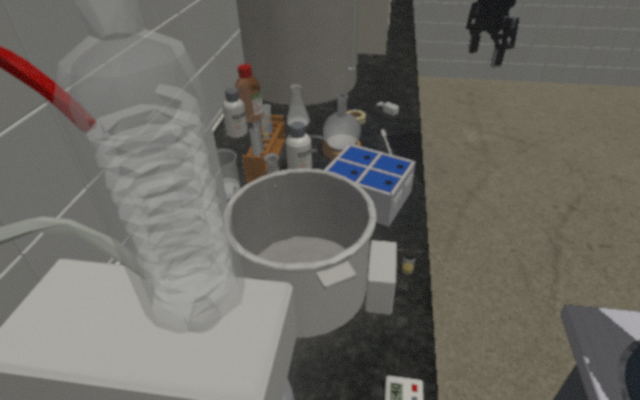

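The top view shows the box rotated clockwise, with its dots at about (334,261), (367,272), (347,220) and (381,233). The vial is at (252,282), and the flask behind the box at (343,135). The side view agrees with this.

```bash
python3 - <<'E'
from h import *
from scipy.optimize import least_squares
obs=[]
for c,g in(("top",[(334,261),(367,272),(347,220),(381,233)]),("side",[(388,183),(399,163),(355,170),(368,158)])):
    im=cv2.imread(f"pics/{c}0.png").astype(float);r=6 if c=="top" else 4
    for k,(u,v) in enumerate(g):
        p=im[v-r:v+r+1,u-r:u+r+1,0];w=np.clip(np.median(p)*.75-p,0,None)   # blue channel dark
        yy,xx=np.mgrid[v-r:v+r+1,u-r:u+r+1]
        q=((w*xx).sum()/w.sum(),(w*yy).sum()/w.sum());obs.append((c,k,ray(c,q,.085)[:2]));print(c,k+1,np.round(q,1),obs[-1][2].round(4))
D=np.array([[-.057,.032],[-.057,-.032],[.019,.032],[.019,-.032]])
for sel in(("top",),("side",),("top","side")):
    O=[o for o in obs if o[0] in sel]
    def f(p):
        c,s=np.cos(p[2]),np.sin(p[2]);return np.concatenate([p[:2]+np.array([[c,-s],[s,c]])@D[k]-q for _,k,q in O])
    r=least_squares(f,[.5,-.39,-.35],loss="soft_l1",f_scale=.003);p=r.x;print(sel,p.round(4),np.degrees(p[2]).round(1),(f(p)*1000).round(1))
c,s=np.cos(p[2]),np.sin(p[2]);T=p[:2]+D@np.array([[c,-s],[s,c]]).T;print(T.round(4))
st=env.get_state();M=Ro.from_rotvec(st["eef_rot"]).as_matrix()
for t in T: print(((np.r_[t,.13]-st["tool_pos"])@M/.25).round(3))
th=np.degrees(np.arctan2(M[1,1],M[0,1]));print("roll",(th-(np.degrees(p[2])-90))/180)
E
```

```text
top 1 [332.4 260.1] [ 0.4597 -0.3495]
top 2 [366.2 272.9] [ 0.4373 -0.4097]
top 3 [347.3 220.2] [ 0.5309 -0.3762]
top 4 [380.8 232.8] [ 0.5087 -0.4361]
side 1 [388.1 182.2] [ 0.4589 -0.3513]
side 2 [399.7 166.1] [ 0.4365 -0.4118]
side 3 [353.8 172. ] [ 0.5304 -0.3777]
side 4 [366.6 157. ] [ 0.5081 -0.438 ]
('top',) [ 0.502  -0.3995 -0.3563] -20.4 [ 0.  -0.1  0.   0.1  0.   0.1 -0.1  0. ]
('side',) [ 0.5013 -0.4013 -0.353 ] -20.2 [-0.  -0.2  0.2  0.2 -0.2 -0.1 -0.   0.1]
('top', 'side') [ 0.5016 -0.4004 -0.3547] -20.3 [-0.4 -1.1 -0.3 -0.9 -0.4 -0.8 -0.3 -0.9  0.4  0.7  0.5  1.2  0.2  0.7
  0.2  1. ]
[[ 0.4593 -0.3506]
 [ 0.4371 -0.4106]
 [ 0.5305 -0.377 ]
 [ 0.5083 -0.437 ]]
[ 1.12  -0.679  0.449]
[ 0.942 -0.494  0.449]
[ 1.339 -0.468  0.449]
[ 1.161 -0.283  0.449]
roll 0.24428315028826553
```

Call:
arm_command:
  dp:
    - [0.13,-0.07,0.06]
    - [0.27,-0.14,0.12]
    - [0.4,-0.21,0.18]
    - [0.54,-0.28,0.24]
    - [0.67,-0.35,0.3]
    - [0.8,-0.42,0.36]
    - [0.942,-0.494,0.42]
    - [0.942,-0.494,0.449]
    - [0.942,-0.494,0.449]
    - [0.942,-0.494,0.449]
  roll: [0.035,0.07,0.105,0.14,0.175,0.21,0.244,0.244,0.244,0.244]
  claw: [-1,-1,-1,-1,-1,-1,-1,-1,-1,-1]

```text
clock: 1.63
tool_pos: [0.437, -0.4107, 0.1299]
eef_rot: [3.093, -0.551, -0.001]
force: [-1.5, -0.4, 0.2]
width: 0.0001
gripper_force: 0.0
```

```bash
cat >> h.py <<'E'
T=np.array([[.4593,-.3506],[.4371,-.4106],[.5305,-.377],[.5083,-.437]])
def rep():
    s=env.get_state();M=Ro.from_rotvec(s["eef_rot"]).as_matrix();p=np.array(s["tool_pos"])
    print("t",s["clock"],"p",p.round(4),"F",np.round(s["force"],1),"w",s["width"]);print(M.round(3))
    for k,t in enumerate(T): print(k+1,((np.r_[t,.13]-p)@M/.25).round(3))
E
python3 -c "from h import *;rep()"
```

```text
t 1.6333 p [ 0.437  -0.4107  0.1299] F [-1.5 -0.4  0.2] w 8.982909909060456e-05
[[ 0.939 -0.345 -0.001]
 [-0.345 -0.939 -0.   ]
 [-0.001  0.    -1.   ]]
1 [ 0.001 -0.257 -0.   ]
2 [ 0.    -0.001 -0.   ]
3 [ 0.305 -0.256 -0.001]
4 [ 0.304  0.    -0.001]
```

Call:
arm_command:
  dp:
    - [0,0,0.04]
    - [0,0,0.08]
    - [0,0,0.1]
    - [0,0,0.12]
    - [0,0,0.128]
    - [0,0,0.134]
    - [0,0,0.14]
    - [0,0,0.144]
    - [0,0,0.146]
    - [0,0,0.146]
  roll: [0,0,0,0,0,0,0,0,0,0]
  claw: [-1,-1,-1,-1,-1,-1,-1,-1,-1,-1]

```text
clock: 2.47
tool_pos: [0.4366, -0.4109, 0.0951]
eef_rot: [3.092, -0.553, -0.0]
force: [-4.0, 2.3, 10.2]
width: 0.0003
gripper_force: 4.5
```

Call:
arm_command:
  dp:
    - [0,0,-0.06]
    - [0,-0.12,-0.06]
    - [0,-0.256,-0.06]
    - [0,-0.256,-0.06]
    - [0,-0.256,-0.026]
    - [0,-0.256,-0.018]
    - [0,-0.256,-0.012]
    - [0,-0.256,-0.006]
    - [0,-0.256,0]
    - [0,-0.256,0]
  roll: [0,0,0,0,0,0,0,0,0,0]
  claw: [-1,-1,-1,-1,-1,-1,-1,-1,-1,-1]

```text
clock: 3.3
tool_pos: [0.4584, -0.3514, 0.0933]
eef_rot: [3.092, -0.555, -0.001]
force: [-0.6, 0.4, 0.6]
width: -0.0001
gripper_force: 0.4
```

Call:
arm_command:
  dp:
    - [0,0,0.004]
    - [0,0,0.008]
    - [0,0,0.012]
    - [0,0,0.016]
    - [0,0,0.02]
    - [0,0,0.022]
    - [0,0,0.022]
    - [0,0,0.022]
    - [0,0,0.022]
    - [0,0,0.022]
  roll: [0,0,0,0,0,0,0,0,0,0]
  claw: [-1,-1,-1,-1,-1,-1,-1,-1,-1,-1]

```text
clock: 4.13
tool_pos: [0.4595, -0.3506, 0.0881]
eef_rot: [3.093, -0.552, 0.001]
force: [-1.2, -0.9, 2.8]
width: 0.0006
gripper_force: 0.9
```

Call:
arm_command:
  dp:
    - [0,0,0.015]
    - [0,0,0.03]
    - [0,0,0.045]
    - [0,0,0.06]
    - [0,0,0.075]
    - [0,0,0.09]
    - [0,0,0.1]
    - [0,0,0.108]
    - [0,0,0.112]
    - [0,0,0.112]
  roll: [0,0,0,0,0,0,0,0,0,0]
  claw: [-1,-1,-1,-1,-1,-1,-1,-1,-1,-1]

```text
clock: 4.97
tool_pos: [0.4588, -0.3504, 0.0596]
eef_rot: [-3.092, 0.553, 0.002]
force: [0.2, 0.1, -0.4]
width: -0.0002
gripper_force: 0.3
```

Call:
arm_command:
  dp:
    - [0,0,0.004]
    - [0,0,0.008]
    - [0,0,0.012]
    - [0,0,0.016]
    - [0,0,0.02]
    - [0,0,0.024]
    - [0,0,0.028]
    - [0,0,0.032]
    - [0,0,0.034]
    - [0,0,0.036]
  roll: [0,0,0,0,0,0,0,0,0,0]
  claw: [-1,-1,-1,-1,-1,-1,-1,-1,-1,-1]

```text
clock: 5.8
tool_pos: [0.4571, -0.3506, 0.0538]
eef_rot: [-3.091, 0.554, 0.006]
force: [-11.1, 6.3, 28.9]
width: -0.0001
gripper_force: 13.1
```

The force has risen to 29 N, so the flap is at its stop. I'll retreat and check.

Call:
arm_command:
  dp:
    - [0,0,-0.05]
    - [0,0,-0.12]
    - [0,0,-0.2]
    - [0,0,-0.3]
    - [0,0,-0.4]
    - [-0.15,0.12,-0.5]
    - [-0.3,0.24,-0.6]
    - [-0.4,0.4,-0.6]
    - [-0.4,0.55,-0.6]
    - [-0.4,0.7,-0.6]
  roll: [0,0,0,0,0,0,0,0,0,0]
  claw: [-1,-1,-1,-1,-1,-1,-1,-1,-1,-1]

```text
clock: 6.63
tool_pos: [0.3093, -0.4671, 0.2023]
eef_rot: [3.091, -0.552, 0.003]
force: [0.7, -0.4, -1.2]
width: 0.0003
gripper_force: 0.0
```

```bash
python3 - <<'E'
from h import *
rep()
a=snap("top","top1")[170:310,270:430];b=snap("side","side1")[130:290,300:460]
z=lambda i,h:cv2.resize(i,(390,h),interpolation=cv2.INTER_CUBIC)
cv2.imwrite("pics/end.png",np.hstack([z(a,390),z(b,390)])[:,:,::-1])
E
```

```text
t 6.6333 p [ 0.3093 -0.4671  0.2023] F [ 0.7 -0.4 -1.2] w 0.00025309545358067617
[[ 0.938 -0.346  0.002]
 [-0.346 -0.938 -0.002]
 [ 0.002  0.001 -1.   ]]
1 [ 0.401 -0.645  0.29 ]
2 [ 0.401 -0.389  0.29 ]
3 [ 0.705 -0.645  0.29 ]
4 [ 0.704 -0.389  0.29 ]
```

View pics/end.png

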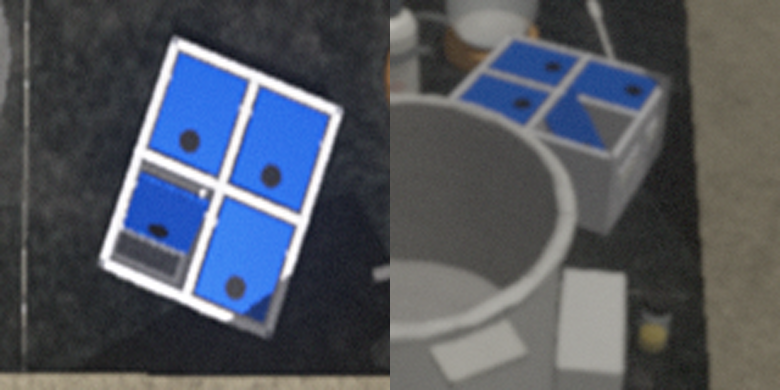

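The near left flap stands steeply open (dot at about (158,230) in the left crop). The other three are flush, and the vial is still standing at about (653,335) in the right crop.

```bash
python3 -c "from h import *;print(env.job_done())"
```

```text
the job is handed in; nothing more can be done
None
```

The near left flap (flap1) was the free one: I pushed it down to its stop and left it open, touched nothing but flaps 1 and 2, and handed the job in about 7 s into the 48 s allowed.

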